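# Change the dust suction over from the hose port to the sanding hood

### The job

The dust extractor is running on the round hose port and sanding comes next: with a fingertip, push the damper lever of the wide sanding hood past its half-open notch all the way to its fully open stop, and then push the hose port's lever all the way to its shut stop, in this order so that the extractor is never starved of air. Only push the levers, do not grip them or force them, and leave everything else on the bench where it stands.

Things in the scene. Friction and masses are not known exactly. Their poses are not given: they have to be found in the camera images.
- hood_branch: fixed level zinc duct 100 mm in diameter, axis 70 mm above the bench, ending towards the robot in the SANDING HOOD: a rectangular mouth 220 mm wide, 112 mm tall, with a wire grille, 122 mm high at most. Origin: on the bench (z = 0) exactly below the pivot of its damper lever; x along the duct away from the robot, y left, z up. A quadrant plate, radius 76, top at 131 mm, lies under the lever.
- port_branch: fixed duct and damper of the same build, ending towards the robot in the HOSE PORT: a plain round grey cuff 112 mm in diameter, nothing plugged in. Origin on the bench below the pivot of its lever, axes as for the hood branch. Parallel to the hood branch and 240 mm beside it, on its left or its right. Both mouths lie about 0.2 m on the robot's side of the pivots.
- hood_lever (a joint): the sanding hood's damper lever, swinging level about a vertical pivot on top of its duct, shut at the start. Rad, growing clockwise from above: 0 = shut stop, lever square across the duct (along -y of its branch); 0.785 = half-open notch, where a spring plunger clicks and holds it; 1.571 = fully open stop, lever along the duct, pointing to the mouth (-x of its branch)
- port_lever (a joint): the hose port's lever, same build and values; at the start fully or half open. On either lever the plunger clicks at shut, half and open: pushing over a hump takes about 7 N at the knob; past its top (0.39 rad either side of half) it snaps on by itself, ahead of the finger, into the next click and stays there
- hood_knob (a point): centre of the black upright knob on the end of the sanding hood's lever, swings with it. Knob: cylinder 28 mm in diameter, 138 to 188 mm above the bench (this point at 163 mm), axis 100 mm from the pivot axis. Lever: flat steel bar 20 mm wide, top at 138 mm; a plunger 13 mm thick stands on it 64 mm from the pivot, top at 151 mm
- port_knob (a point): the same point on the hose port's lever: centre of its knob, 163 mm above the bench, 100 mm from its pivot axis; same sizes
- manifold: fixed header duct, zinc, 125 mm in diameter, lying on wooden cradles along the back of the bench, 133 mm tall, its axis 220 mm beyond the lever pivots; origin on the bench midway between the two branches' origins, same axes. Just a neighbour.
- filler_can: bystander: can of wood filler with a paper label, 76 mm in diameter, 100 mm tall, standing between the two branches; origin at its underside
- board: bystander: pale planed board 300 x 140 x 40 mm lying on the left of the bench; origin at the centre of its underside
- sander: bystander: grey hand-held orbital sander with a black dust canister, 124 mm pad, 144 mm tall, standing on the board; origin at the centre of its underside
- sanding_block: bystander: cork sanding block 100 x 62 x 32 mm lying close beside the right-hand branch, partly under where its lever swings; origin at the centre of its underside
- clamp: bystander: F-clamp 340 mm long lying on the right of the bench; origin at its underside, midway along the bar
- putty_knife: bystander: putty knife 200 mm long lying close beside the left-hand branch; origin at its underside
- glue_bottle: bystander: grey glue bottle 64 mm in diameter, 170 mm tall, on the right; origin at its underside

How it is judged:
By the outcome, as a careful person would: the job done as asked, in the order asked, and still so for the second after the job is handed in, with the robot touching nothing.
It also fails if it takes over 59 s, if anything falls off the work surface, if the arm or the gripper's body presses on something with over 40 N, if the wrist force passes 120 N, or if a joint passes its speed limit or range.

### The arm

A 6-joint arm with a two-finger parallel gripper is mounted at the origin on the work surface. World frame = base frame: x ahead of the robot, y to its left, z up, the work surface at z = 0. Lengths are in m, angles in rad, forces in N, time in s.
With the tool pointing down it reaches from about 0.275 to 0.875 m from the base axis. Payload 12.5 kg.
Tool frame: the origin (TCP) lies midway between the tips of the shut fingers; the grasp point (between the pads) lies 19 mm behind it; z points along the fingers, y is the direction in which the jaws open and shut (so a half turn about z gives the same grasp; the last joint's range is limited). The gripper opens to 85 mm and grips with 20 to 120 N. Pads are 22 mm wide; open, the fingers measure 114 mm over their backs; the gripper's body (76 mm by 85 mm) begins 54 mm behind the grasp point. The pads swing forward as they close: fully open they stand 13 mm farther back than shut.
Start: joints at [-1.42, 0.351, 1.652, -0, 1.139, -0.085], TCP at [0.129, -0.535, 0.208] pointing down, gripper open.
Joint ranges: [-2.75, 2.75], [-0.79, 2.1], [0.01, 2.65], [-1.57, 4.71], [0.07, 3.14], [-2.87, 2.87]. Speed limits (rad/s): [2.22, 2.22, 2.79, 3.14, 3.14, 3.14].

### API

Orientations are given as a rotation vector (axis times angle).
In Python, from cell import env, capture, get_calibration, workorder, models gives the robot as it stands. The module is installed in compiled form; this text tells all that it offers.
- The arm moves only by the shell command python3 -m jog 'ROWS' [FORCE]. ROWS is JSON, a list of rows, each a list of 3 entries, a list of its own where there are three numbers: the shift along the tool's x, y, z in mm, then the turn about the tool's z in degrees, then the opening, from 0 (shut) to 1 (fully open). A call has 1 to 20 rows; each row shifts and turns the commanded pose from where the row before left it, along the tool's axes as they then stand; what a row does not reach is not made up. A row lasts 1/8 s, in which the tool goes at most 62.5 mm and 10.7 degrees, less where a joint would pass 70% of its speed; a pose out of reach is approached as far as the arm can. A call is refused whole if a number of a shift passes 62.5 or a number of a turn 10.7, either way. A call with a gripper value outside its range is refused whole. The fingers move at their own pace and stop on an object; FORCE is the grip in N (left out, the last holds). Time passes only in rows, so rows that do not move let the fingers close. It gives the time, the measured TCP pose, the force and the opening at its end, in the units of the state.
- env.get_state(): the state, without advancing time (a new reading comes with each control period).
- capture(name): name is "scene" or "top"; returns the picture (400x640x3 uint8, red, green, blue); there is no depth.
- get_calibration(name): a dict with "camera_matrix" (3x3 intrinsics, pixels), "world_from_camera" (4x4, takes a point from camera to world coordinates). Camera axes: x right, y up, looking along -z (the intrinsics and any distortion apply to the point x, -y, -z); pixel columns grow to the right and rows downward; lengths in m; the calibration is good to about 2 mm. A picture is of the moment at which its call begins. get_calibration takes no time and is no camera call.
- workorder.close_job(): hands the job in, once; it reports no verdict.
Trained networks look in the newest picture that a camera, given by its name, has taken for a name from the list of things; names that differ only in an ending like _2 or _b are one class to them, and where a whole thing is asked for, a point or a joint stands for the part that bears it (a point fixed in the world has none). Each returns a list of dicts, best first, with "confidence" (0 to 1); they miss things now and then, are a little off and sometimes report something else, mostly with a low value. They report only what shows in the picture. A call takes as long as a camera call.
- models.spot_in(camera, name): "rect" ([left, top, right, bottom] in pixels, round what is visible of it).
- models.masks_of(camera, name): "region" (400x640 bool, what is visible of it) and "rect" ([left, top, right, bottom] in pixels, round what is visible of it).
- models.place_of(camera, name): "uv" ([column, row] in pixels: a listed point, or the origin of a listed thing).
The state is a dict: "clock": time; "joints": joint angles; "qd": joint speeds; "joint_torque": joint torques, N m; "position": TCP position; "tcp_rot": TCP orientation; "contact_force": force on the tool from outside, world axes, zero at the start; "wrist_torque": the same for the moment, N m; "finger_gap": opening from 0.0 (shut) to 1.0 (fully open).
Only numpy, scipy, OpenCV 4.12 (cv2) and the standard library are available. Lean on these libraries where they do the work, as an engineer would, in place of code of your own. Each camera call takes 0.05 s, during which the arm holds its last target.

## Working session

There is one attempt and no reset: what is moved stays moved. The work goes in short steps, Python scripts to look and compute and a shell command to move; the robot and the scene stay as the last step left them, time stands still between calls to the robot, and variables do not carry over. Pictures are saved under pics/ and viewed, and the job is handed in when it is done.

```bash
mkdir -p pics; python3 - <<'E'
from cell import env,capture,get_calibration,models
import cv2,numpy as np
for c in("scene","top"):
    im=capture(c);cv2.imwrite(f"pics/{c}0.png",im[:,:,::-1])
    k=get_calibration(c);print(c,k)
    for n in("hood_knob","port_knob","hood_branch","port_branch","hood_lever","port_lever"):
        print(n,[(np.round(d["uv"],1),round(d["confidence"],2)) for d in models.place_of(c,n)] if 'lever' not in n else [(np.round(d["rect"],1),round(d["confidence"],2)) for d in models.spot_in(c,n)])
s=env.get_state();print(s)
E
```

```text
scene {'camera_matrix': array([[520.29221501,   0.        , 326.90679226],
       [  0.        , 520.29221501, 204.51661189],
       [  0.        ,   0.        ,   1.        ]]), 'world_from_camera': array([[-0.1545234 , -0.71550303,  0.68130605,  1.55921497],
       [ 0.98790037, -0.1211394 ,  0.09684065,  0.16041153],
       [ 0.01324322,  0.68802664,  0.72556458,  1.18630509],
       [ 0.        ,  0.        ,  0.        ,  1.        ]])}
hood_knob [(array([252.5, 201.9]), 0.62)]
port_knob []
hood_branch [(array([290.4, 242.6]), 0.7)]
port_branch [(array([373.9, 255.5]), 0.92)]
hood_lever [(array([247.7, 195.6, 295.7, 216.8]), 0.64)]
port_lever [(array([349.5, 184.9, 383.5, 226.3]), 0.64)]
top {'camera_matrix': array([[470.05893578,   0.        , 324.46774217],
       [  0.        , 470.05893578, 200.80334128],
       [  0.        ,   0.        ,   1.        ]]), 'world_from_camera': array([[ 1.50174668e-02,  9.92393562e-01, -1.22186311e-01,
         3.95495431e-01],
       [-9.99874466e-01,  1.42872353e-02, -6.85036879e-03,
        -1.03086256e-03],
       [-5.05255730e-03,  1.22
[... 429 characters left out ...]
168.5, 297.3, 200.3]), 0.56)]
{'clock': 0.7, 'joints': array([-1.41958456e+00,  3.50683635e-01,  1.65183659e+00, -1.92010358e-05,
        1.13909354e+00, -8.45906443e-02]), 'qd': array([ 0.00071082, -0.00097153,  0.00158417, -0.00132485,  0.00027799,
        0.00093797]), 'joint_torque': array([ 7.15446295e-04, -5.05943084e+01, -2.91616863e+01,  1.86375109e-05,
        6.28191010e-04, -1.39150600e-05]), 'position': array([ 0.12851313, -0.5347436 ,  0.2077846 ]), 'tcp_rot': array([-3.11976092e+00, -3.69550139e-01,  2.84827101e-05]), 'contact_force': array([ 1.07528551, -0.17405596,  0.06573097]), 'wrist_torque': array([-0.01166705, -0.04318302, -0.03340795]), 'finger_gap': 0.9994251136952299}
```

View pics/scene0.png

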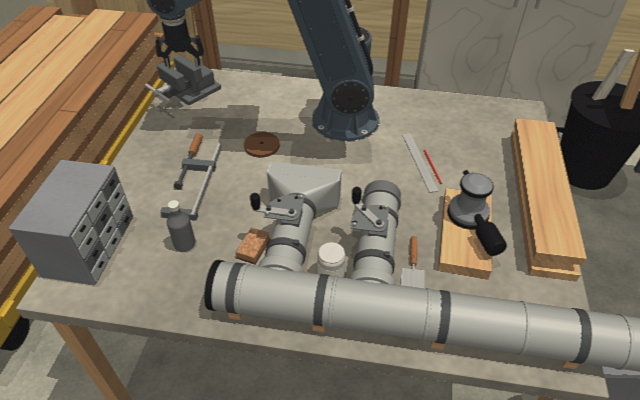

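View pics/top0.png

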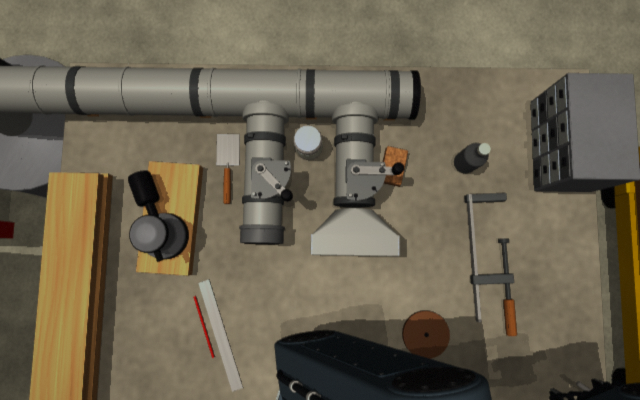

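```bash
python3 - <<'E'
import cv2
im=cv2.imread("pics/top0.png");cv2.imwrite("pics/top0c.png",cv2.resize(im[110:260,210:430],None,fx=3.6,fy=3.6,interpolation=2))
E
cat > h.py <<'E'
import numpy as np
from cell import get_calibration
def P(c,uv,z):
    k=get_calibration(c);K=k["camera_matrix"];T=k["world_from_camera"]
    d=np.array([(uv[0]-K[0,2])/K[0,0],-(uv[1]-K[1,2])/K[1,1],-1]);d=T[:3,:3]@d;o=T[:3,3]
    return o+d*(z-o[2])/d[2]
def pix(c,p):
    k=get_calibration(c);K=k["camera_matrix"];T=k["world_from_camera"]
    q=T[:3,:3].T@(np.array(p)-T[:3,3]);return K[0,2]-K[0,0]*q[0]/q[2],K[1,2]+K[1,1]*q[1]/q[2]
E
python3 - <<'E'
from h import *
print("hk",P("top",(396.5,169.1),.163),P("scene",(252.5,201.9),.163))
print("pk",P("top",(287.7,192.7),.163))
for n,u in(("hb",(352.2,181.4)),("pb",(266.4,174.1))):print(n,P("top",u,0))
for n,u in(("hb",(290.4,242.6)),("pb",(373.9,255.5))):print(n,P("scene",u,0))
E
```

```text
hk [ 0.61597808 -0.16851527  0.163     ] [ 0.6223995  -0.17701016  0.163     ]
pk [0.55378653 0.09673392 0.163     ]
hb [ 0.61098648 -0.06875063  0.        ]
pb [0.62829658 0.17178979 0.        ]
hb [ 0.61535078 -0.07978104  0.        ]
pb [0.62257625 0.16679073 0.        ]
```

View pics/top0c.png

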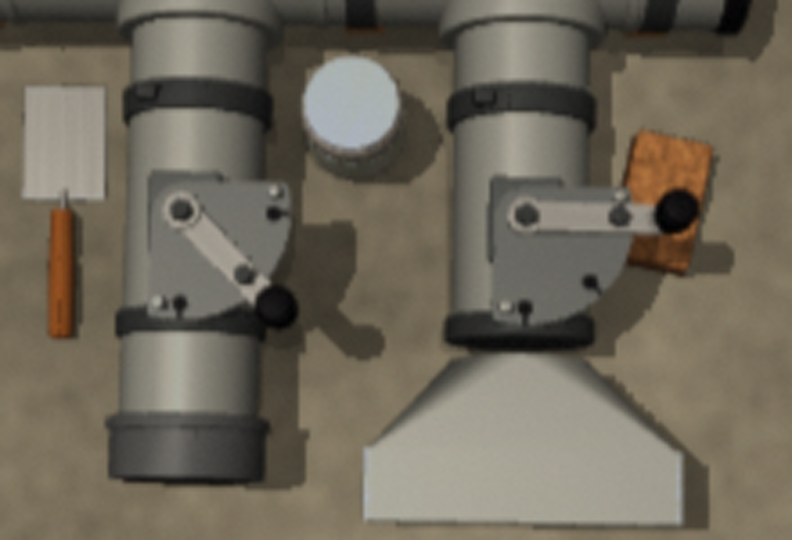

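```bash
python3 - <<'E'
import cv2
im=cv2.imread("pics/scene0.png");cv2.imwrite("pics/scene0c.png",cv2.resize(im[150:290,220:430],None,fx=3.6,fy=3.6,interpolation=2))
E
```

```text
(no output)
```

View pics/scene0c.png

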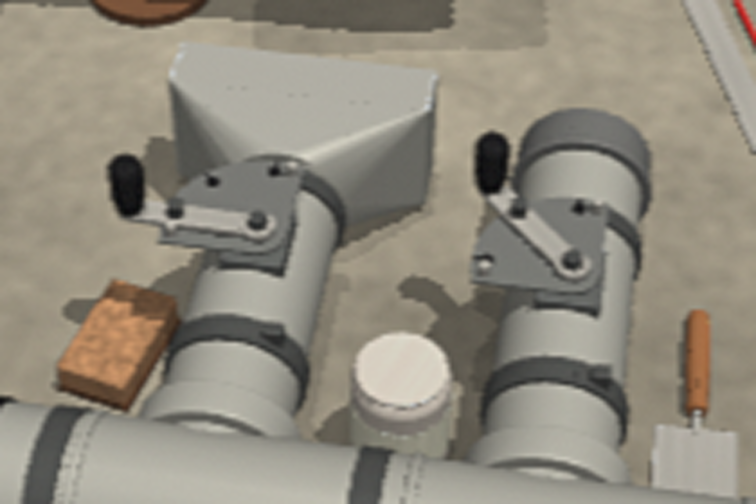

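```bash
python3 - <<'E'
from h import *
for n,t,z,s,zs in(("hp",(356.1,169.4),.141,(291.7,211.7),.141),("hk",(397.8,168.9),.188,(255,201.4),.163),("pp",(260.6,168.3),.141,(378.9,222.8),.141),("pk",(286.7,195),.188,(356.4,195),.163)):
    print(n,P("top",t,z).round(4),P("scene",s,zs).round(4))
from cell import env
s=env.get_state()
from scipy.spatial.transform import Rotation as R
print(R.from_rotvec(s["tcp_rot"]).as_matrix().round(3))
E
```

```text
hp [ 0.6181 -0.0709  0.141 ] [ 0.6204 -0.0697  0.141 ]
hk [ 0.6117 -0.1679  0.188 ] [ 0.6194 -0.1708  0.163 ]
pp [0.6175 0.168  0.141 ] [0.6212 0.169  0.141 ]
pk [0.5447 0.0968 0.188 ] [0.549  0.0985 0.163 ]
[[ 0.972  0.234 -0.   ]
 [ 0.234 -0.972  0.   ]
 [-0.    -0.    -1.   ]]
```

```bash
python3 -m jog '[[[0,0,-20],0,0],[[0,0,-22],0,0],[[42,-14,0],0,0],[[42,-14,0],0,0],[[42,-14,0],0,0],[[42,-14,0],0,0],[[42,-14,0],0,0],[[42,-14,0],0,0],[[42,-14,0],0,0],[[42,-14,0],0,0],[[42,-14,0],0,0],[[42,-14,0],0,0],[[42,-14,0],0,0],[[42,-14,0],0,0],[[42,-14,0],0,0],[[42,-13,0],0,0],[[41,-11,0],0,0],[[0,0,0],8.3,0],[[0,0,0],8.3,0],[[0,0,0],8.3,0]]' 20
cat > st.py <<'E'
from cell import env
from scipy.spatial.transform import Rotation as R
import numpy as np,sys
s=env.get_state();M=R.from_rotvec(s["tcp_rot"]).as_matrix()
print("t",s["clock"],"p",s["position"].round(4),"psi",np.degrees(np.arctan2(M[1,0],M[0,0])).round(1),"F",s["contact_force"].round(1),"j",s["joints"].round(2),s["finger_gap"])
if len(sys.argv)>2:
    t=np.array([float(sys.argv[1]),float(sys.argv[2]),float(sys.argv[3])]);print("tool shift mm",(M.T@(t-s["position"])*1000).round(1))
E
python3 st.py 0.692 -0.187 0.157
```

```text
clock: 3.2
position: [0.692, -0.1874, 0.2495]
tcp_rot: [-3.125, 0.319, 0.001]
contact_force: [0.4, 0.5, 0.1]
finger_gap: 0.006
t 3.2 p [ 0.692  -0.1874  0.2495] psi -11.7 F [0.4 0.5 0.1] j [-0.33  0.64  1.1  -0.    1.41  1.44] 0.005900288506400876
tool shift mm [-0.1 -0.4 92.5]
```

```bash
python3 -m jog '[[[0,0,31],0,0],[[0,0,31],0,0],[[0,0,30],0,0],[[-15,0,0],0,0],[[-15,0,0],0,0]]'
cat > cap.py <<'E'
import cv2,sys
from cell import capture
n=sys.argv[1]
import numpy as np
a=capture("top")[110:260,210:430];b=capture("scene")[140:290,210:430]
o=np.hstack([a,b])[:,:,::-1]
cv2.imwrite(f"pics/{n}.png",cv2.resize(o,(792,270),interpolation=2))
E
python3 cap.py a1; python3 st.py
```

```text
clock: 3.82
position: [0.662, -0.1814, 0.1571]
tcp_rot: [-3.126, 0.312, 0.001]
contact_force: [0.2, -0.1, 1.2]
finger_gap: 0.004
t 3.925 p [ 0.6618 -0.1814  0.1578] psi -11.4 F [-0.3  0.3  0.3] j [-0.34  0.65  1.31  0.    1.19  1.43] -0.0010551257086784326
```

View pics/a1.png

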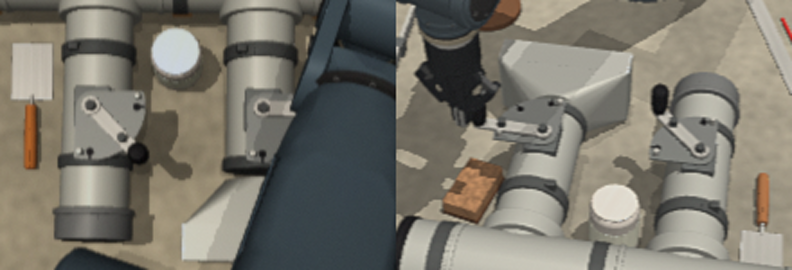

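The scene half of the picture shows the shut fingertips at about (478,118), just behind the hood knob, with the lever still square across the duct. The arm hides this spot in the top view. I'll start the push.

```bash
python3 -m jog '[[[-7,0,0],0,0],[[-6,0,0],0,0],[[-5,0,0],0,0],[[-5,0,0],0,0]]'; python3 -m jog '[[[-5,0,0],0,0],[[-5,0,0],0,0],[[-5,0,0],0,0]]'; python3 -m jog '[[[-5,0,0],0,0],[[-5,0,0],0,0],[[-5,0,0],0,0]]'; python3 -m jog '[[[-5,0,0],0,0],[[-5,0,0],0,0]]'
python3 cap.py a2; python3 st.py
```

```text
clock: 4.42
position: [0.64, -0.1772, 0.1579]
tcp_rot: [3.126, -0.312, 0.001]
contact_force: [3.6, -2.7, -0.8]
finger_gap: 0.001
clock: 4.8
position: [0.6264, -0.1753, 0.1585]
tcp_rot: [3.124, -0.312, 0.006]
contact_force: [6.6, -8.1, -0.9]
finger_gap: 0.0
clock: 5.18
position: [0.6115, -0.1721, 0.1586]
tcp_rot: [3.124, -0.312, 0.006]
contact_force: [4.0, -4.0, 1.6]
finger_gap: 0.001
clock: 5.42
position: [0.6004, -0.169, 0.1578]
tcp_rot: [-3.126, 0.312, 0.0]
contact_force: [0.3, -0.1, 0.3]
finger_gap: -0.001
t 5.525 p [ 0.6    -0.1688  0.1576] psi -11.4 F [-1.  -0.1  0.2] j [-0.35  0.53  1.5   0.    1.11  1.42] 0.0018068251839838242
```

View pics/a2.png

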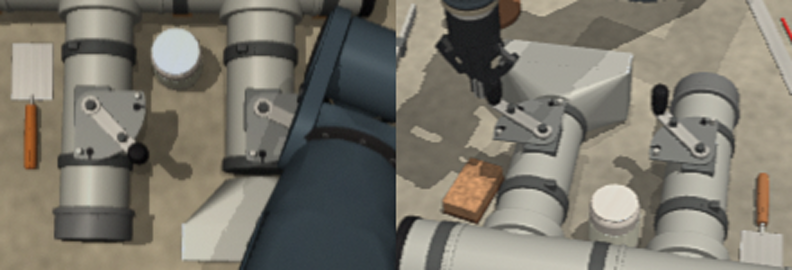

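The scene view shows the hood lever sitting diagonally in its half-open notch, with the force back to about 0. Next I'll move to the second push.

```bash
python3 st.py 0.584 -0.193 0.157; python3 -m jog '[[[-5,14,0],0,0],[[-6,13,0],0,0],[[0,0,0],9.2,0],[[0,0,0],9.2,0],[[0,0,0],9.2,0],[[0,0,0],9.2,0],[[0,0,0],9.1,0],[[0,0,0],0,0]]'; python3 st.py 0.584 -0.193 0.157;python3 st.py 0.535 -0.118 0.157
```

```text
t 5.525 p [ 0.6    -0.1688  0.1576] psi -11.4 F [-1.  -0.1  0.2] j [-0.35  0.53  1.5   0.    1.11  1.42] 0.0018068251839838242
tool shift mm [-10.9  26.9   0.6]
clock: 6.52
position: [0.5842, -0.1941, 0.1577]
tcp_rot: [2.757, -1.505, -0.0]
contact_force: [-0.4, -0.1, 0.8]
finger_gap: 0.002
t 6.525 p [ 0.5842 -0.1941  0.1577] psi -57.3 F [-0.4 -0.1  0.8] j [-0.4   0.52  1.52 -0.    1.1   2.17] 0.0016491582356152692
tool shift mm [-1.1 -0.4  0.7]
t 6.525 p [ 0.5842 -0.1941  0.1577] psi -57.3 F [-0.4 -0.1  0.8] j [-0.4   0.52  1.52 -0.    1.1   2.17] 0.0016491582356152692
tool shift mm [-90.7   0.2   0.7]
```

```bash
python3 -m jog '[[[-12,0,0],0,0],[[-10,0,0],0,0],[[-6,0,0],0,0],[[-5,0,0],0,0],[[-5,0,0],0,0]]'; python3 -m jog '[[[-5,0,0],0,0],[[-5,0,0],0,0],[[-5,0,0],0,0]]'; python3 -m jog '[[[-5,0,0],0,0],[[-5,0,0],0,0],[[-5,0,0],0,0]]';  python3 -m jog '[[[-5,0,0],0,0],[[-5,0,0],0,0],[[-5,0,0],0,0]]'
python3 cap.py a3; python3 st.py
```

```text
clock: 7.15
position: [0.5641, -0.1614, 0.1579]
tcp_rot: [2.757, -1.505, 0.001]
contact_force: [0.4, -3.0, 0.8]
finger_gap: 0.001
clock: 7.52
position: [0.5563, -0.15, 0.1582]
tcp_rot: [2.756, -1.505, 0.004]
contact_force: [1.8, -8.1, 1.1]
finger_gap: 0.002
clock: 7.9
position: [0.5484, -0.1372, 0.1583]
tcp_rot: [2.756, -1.506, 0.004]
contact_force: [0.9, -6.2, 2.1]
finger_gap: 0.002
clock: 8.28
position: [0.5395, -0.123, 0.1576]
tcp_rot: [-2.757, 1.506, 0.001]
contact_force: [-0.1, -0.5, 0.3]
finger_gap: 0.004
t 8.375 p [ 0.5394 -0.1229  0.1576] psi -57.3 F [ 0.  -0.3 -0.6] j [-0.31  0.41  1.69  0.    1.04  2.26] -0.000254655286489162
```

View pics/a3.png

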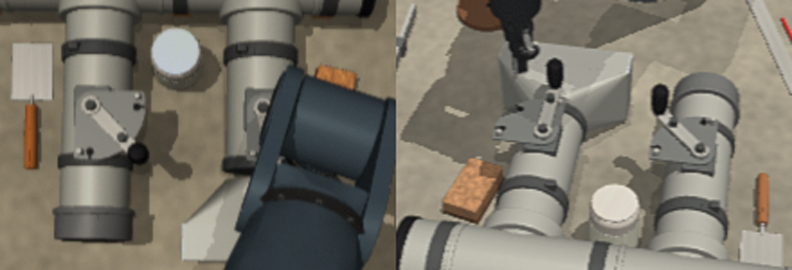

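The scene view shows the hood lever along the duct, with its knob at about (555,75) and the fingertip clear of it. I'll retract, rise and cross to the port lever.

```bash
python3 -m jog '[[[15,0,0],0,0],[[15,0,0],0,0],[[0,0,-30],0,0],[[0,0,-32],0,0],[[0,0,-30],0,0],[[0,0,0],-8.2,0],[[0,0,0],-8.2,0],[[0,0,0],-8.2,0],[[0,0,0],0,0]]'; python3 st.py 0.4915 0.1355 0.25
```

```text
clock: 9.5
position: [0.5564, -0.1497, 0.2497]
tcp_rot: [3.014, -0.886, 0.0]
contact_force: [-0.3, -0.4, 0.7]
finger_gap: -0.0
t 9.5 p [ 0.5564 -0.1497  0.2497] psi -32.8 F [-0.3 -0.4  0.7] j [-0.34  0.36  1.53 -0.    1.25  1.8 ] -0.0003860288589187087
tool shift mm [-209.  -204.6   -0.3]
```

```bash
python3 -m jog '[[[-30,-30,0],0,0],[[-30,-29,0],0,0],[[-30,-29,0],0,0],[[-30,-29,0],0,0],[[-30,-29,0],0,0],[[-30,-29,0],0,0],[[-29,-30,0],0,0],[[0,0,0],0,0]]'; python3 cap.py a4; python3 st.py 0.4915 0.1355 0.157; python3 - <<'E'
from cell import capture,models
from h import *
for c in("top","scene"):
    capture(c)
    for n in("hood_knob","port_knob"):
        print(c,n,[(P(c,d["uv"],.163).round(3),round(d["confidence"],2)) for d in models.place_of(c,n)])
E
```

```text
clock: 10.5
position: [0.4908, 0.1383, 0.2499]
tcp_rot: [-3.014, 0.885, -0.0]
contact_force: [0.4, -0.4, 0.7]
finger_gap: -0.004
t 10.6 p [0.4912 0.1364 0.2498] psi -32.8 F [ 0.6 -0.4 -0.4] j [ 0.18  0.23  1.7  -0.    1.21  2.32] 0.004719771089420737
tool shift mm [ 0.7  0.6 92.8]
top hood_knob [(array([ 0.515, -0.069,  0.163]), 0.73)]
top port_knob [(array([0.551, 0.095, 0.163]), 0.46)]
scene hood_knob [(array([ 0.518, -0.076,  0.163]), 0.58)]
scene port_knob [(array([0.548, 0.088, 0.163]), 0.76)]
```

View pics/a4.png

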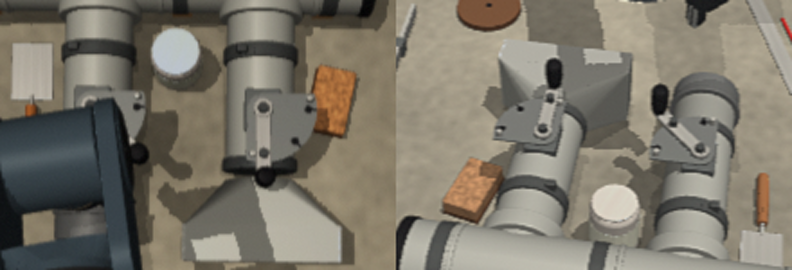

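The top view shows the hood lever fully along its duct: its knob at (265,178) is straight below the pivot at (263,107). The networks put the knob at about (0.516, -0.072), where the open stop should have it. I'll lower the fingertip and push the port lever.

```bash
python3 -m jog '[[[0,0,31],0,0],[[0,0,31],0,0],[[0,0,31],0,0],[[13,0,0],0,0],[[12,0,0],0,0],[[6,0,0],0,0],[[5,0,0],0,0],[[5,0,0],0,0]]'; python3 -m jog '[[[5,0,0],0,0],[[5,0,0],0,0],[[5,0,0],0,0]]'; python3 -m jog '[[[5,0,0],0,0],[[5,0,0],0,0],[[5,0,0],0,0]]';  python3 -m jog '[[[5,0,0],0,0],[[5,0,0],0,0],[[5,0,0],0,0]]'
python3 cap.py a5; python3 st.py 0.571 0.084 0.157
```

```text
clock: 11.9
position: [0.5257, 0.1143, 0.1571]
tcp_rot: [-3.014, 0.884, -0.001]
contact_force: [-0.2, 0.9, 0.3]
finger_gap: 0.002
clock: 12.28
position: [0.5371, 0.1062, 0.1565]
tcp_rot: [3.014, -0.884, -0.004]
contact_force: [-8.4, -0.1, 4.1]
finger_gap: 0.001
clock: 12.65
position: [0.5493, 0.0982, 0.1564]
tcp_rot: [3.014, -0.884, -0.006]
contact_force: [-8.6, 0.4, 2.4]
finger_gap: 0.001
clock: 13.02
position: [0.5634, 0.0899, 0.1566]
tcp_rot: [3.015, -0.884, -0.0]
contact_force: [0.3, 0.5, -0.3]
finger_gap: 0.003
t 13.125 p [0.5641 0.0899 0.1569] psi -32.7 F [-0.   0.2 -1.2] j [ 0.08  0.44  1.65 -0.    1.05  2.22] 0.001017734764957
tool shift mm [ 9.   1.2 -0.1]
```

View pics/a5.png

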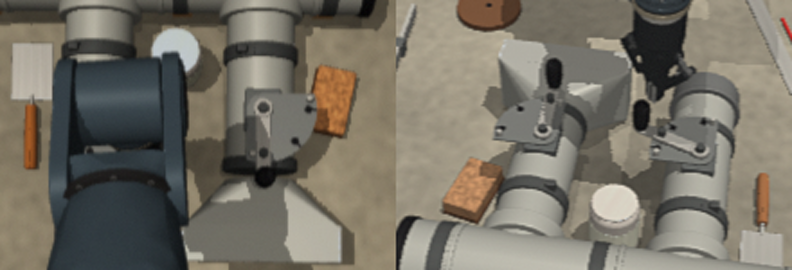

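The scene view shows the port lever snapped on, with its knob at about (641,115), and no contact force. I'll back off and check it with a clear view.

```bash
python3 -m jog '[[[-15,0,0],0,0],[[-15,0,0],0,0],[[0,0,-30],0,0],[[0,0,-32],0,0],[[0,0,-30],0,0],[[-40,0,0],0,0],[[-40,0,0],0,0],[[-40,0,0],0,0],[[-20,-40,0],0,0],[[0,-50,0],0,0],[[0,-50,0],0,0],[[0,-50,0],0,0],[[0,0,0],0,0]]'; python3 cap.py a6; python3 st.py; python3 - <<'E'
from cell import capture,models
from h import *
import cv2
for c in("top","scene"):
    im=capture(c);cv2.imwrite(f"pics/{c}6.png",im[:,:,::-1])
    for n in("hood_knob","port_knob"):
        print(c,n,[(P(c,d["uv"],.163).round(3),round(d["confidence"],2)) for d in models.place_of(c,n)])
E
```

```text
clock: 14.75
position: [0.5224, 0.3442, 0.2478]
tcp_rot: [3.015, -0.88, -0.001]
contact_force: [-0.1, -0.2, -0.5]
finger_gap: -0.001
t 14.85 p [0.5217 0.342  0.2484] psi -32.6 F [-0.   0.1 -0.2] j [ 0.51  0.45  1.4  -0.    1.29  2.65] 0.001440236979498487
top hood_knob [(array([ 0.515, -0.068,  0.163]), 0.81)]
top port_knob [(array([0.617, 0.067, 0.163]), 0.6)]
scene hood_knob [(array([ 0.515, -0.075,  0.163]), 0.67)]
scene port_knob [(array([0.622, 0.063, 0.163]), 0.61)]
```

View pics/a6.png

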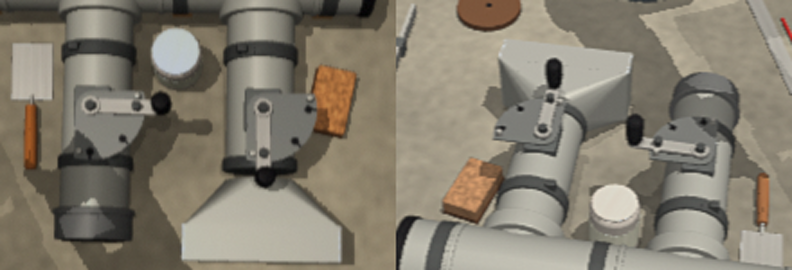

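View pics/top6.png

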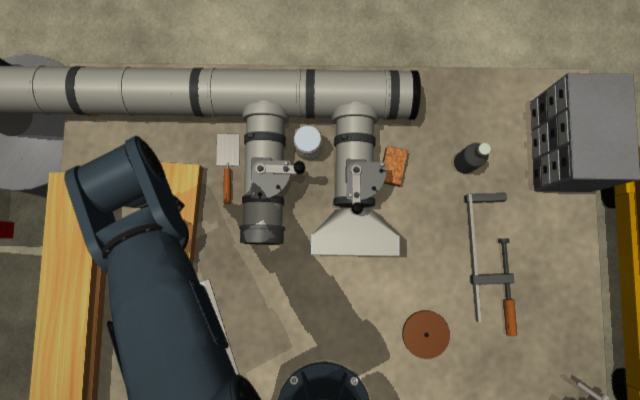

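View pics/scene6.png

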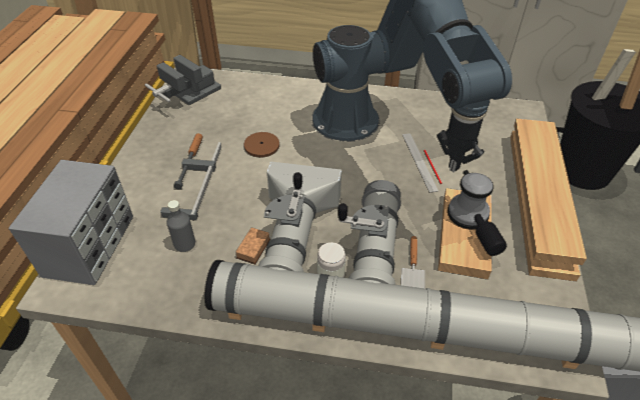

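The picture shows the hood knob at (297,180), along its duct, and the port knob at (343,212), across its duct. The sander, can, block, bottle and clamp stand where they did, and the gripper hangs free.

```bash
python3 -c "
from cell import workorder
print(workorder.close_job())"
```

```text
the job is handed in; nothing more can be done
None
```

The sanding hood's lever is now at its fully open stop and the hose port's lever at its shut stop, moved in that order. I handed the job in at about 15 s of the 59 s allowed.

- **How it was done:** I pushed with the shut fingertips only. The hood lever took two pushes, first to the half-open notch and then on to the open stop. The port lever was half open at the start and took one push. The highest force I read was about 10 N.
- **Hood lever:** the last pictures and the networks put its knob at about (0.515, -0.07), in line with the duct, which fits the open stop. I checked this before starting on the port lever.
- **Port lever:** its knob is at about (0.62, 0.065), square across the duct, which fits the shut stop.
- **Everything else:** by eye, nothing else on the bench has moved, and the arm hangs free with no contact force.
- **Disagreements:** the two cameras differed by up to about 7 mm on the knob positions, far less than the spacing between the clicks. No check failed.

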